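# Slide the truck radio's head unit home in its bench dock

## Robot

A 6-joint arm with a two-finger parallel gripper is mounted at the origin on the work surface. World frame = base frame: x ahead of the robot, y to its left, z up, the work surface at z = 0. Lengths are in m, angles in rad, forces in N, time in s.
With the tool pointing down it reaches from about 0.375 to 0.9 m from the base axis. Payload 3.1 kg.
Tool frame: the origin (TCP) lies midway between the tips of the shut fingers; the grasp point (between the pads) lies 19 mm behind it (manip.grasp_offset is the distance from the TCP to the grasp point, in m); z points along the fingers, y is the line along which they close (so a half turn about z gives the same grasp; the last joint's range is limited). The gripper opens to 85 mm and grips with 20 to 120 N. Pads are 22 mm wide; open, the fingers measure 114 mm over their backs; the gripper's body (76 mm by 85 mm) begins 54 mm behind the grasp point. The pads swing forward as they close: fully open they stand 13 mm farther back than shut.
Start: joints at [-1.415, 0.527, 1.433, -0, 1.181, -0.178], TCP at [0.205, -0.59, 0.231] pointing down, gripper open.
Joint ranges: [-3.08, 3.08], [-0.75, 2.2], [0.22, 2.44], [-1.43, 4.57], [0, 2.65], [-2.85, 2.85]. Speed limits (rad/s): [2.79, 2.79, 3.14, 3.14, 3.14, 3.14].

## Interface

Orientations are given as a unit quaternion [x, y, z, w].
In Python, from station import sensors, cams, order, manip gives the robot as it stands.
- The arm moves only by the tool move_arm, never from a script. Its argument "targets" is a list of rows, each an object of numbers: "dx", "dy", "dz": the shift along the world's x, y, z normalised to -1 to 1, where 1 is 25 mm; "rx", "ry", "rz": the turn, a rotation vector about the world's x, y, z normalised to -1 to 1, where 1 is 30 degrees. A call has exactly 10 rows; each row shifts and turns the commanded pose from where the row before left it; what a row does not reach is not made up. A row lasts 1/8 s, in which the tool goes at most 62.5 mm and 10.7 degrees, less where a joint would pass 70% of its speed; a pose out of reach is approached as far as the arm can. A call with a number of a shift or a turn outside -1 to 1 is refused whole. A call with a gripper value outside its range is refused whole. "claw" is the opening in per cent of the stroke, from 0 (shut) to 100 (fully open), set as the call begins (left out, the last holds). The fingers move at their own pace and stop on an object; "newtons" is the grip in N (left out, the last holds). Time passes only in rows, so rows that do not move let the fingers close, or fill a call up. It gives the time, the measured TCP pose, the force, the opening and the grip force at its end, in the units of the state.
- sensors.sense(): the state, without advancing time (a new reading comes with each control period).
- cams.snapshot(name): name is "side" or "top"; returns the picture (420x560x3 uint8, red, green, blue); there is no depth.
- cams.camera_model(name): a dict with "fx", "fy", "cx", "cy" (pixels), "extrinsics" (4x4, takes a point from world to camera coordinates). Camera axes: x right, y down, z forward; pixel columns grow to the right and rows downward; lengths in m; the calibration is good to about 2 mm. A picture is of the moment at which its call begins. camera_model takes no time and is no camera call.
- order.sign_off(): hands the job in; it is judged then, once.
The state is a dict: "t": time; "q": joint angles; "qd": joint speeds; "tau": joint torques, N m; "tcp_pos": TCP position; "tool_rot": TCP orientation; "force": force on the tool from outside, world axes, zero at the start; "ft_torque": the same for the moment, N m; "finger_gap": opening from 0.0 (shut) to 1.0 (fully open); "gripper_force": force on a finger pad.
Only numpy, scipy, OpenCV 4.12 (cv2) and the standard library are available. Lean on these libraries where they do the work, as an engineer would, in place of code of your own. Each camera call takes 0.05 s, during which the arm holds its last target. There are 200 camera calls.

## Task

Slide the truck radio's black head unit, face up and plain end first, along the dock's tongue and into the grey metal dock until it comes up solid against the stop hidden inside. A spring clip in the dock drags lightly on the case on the way in and a small sprung plunger gives a little before the end, so do not take those for the stop; push gently, never ram or force it. Leave it fully home, let go of it, and leave the other things on the hutch where they are.

Things in the scene. Friction and masses are not known exactly. Their poses are not given: they have to be found in the camera images.
- unit: Black plastic radio head unit, 150 long (x), 50 wide (y), 32 high (z) mm, lying face up (z). Origin: centre of underside. +x: the plain end, on the screen's side, goes in first. Face: flush screen in the +x half, small flat keys behind it, round knob (18 across, 12 high) at x = -57 mm. At least 80 mm at the knob end stay outside the dock; grip there across the width.
- unit_nose (a point): Middle of the lower edge of the unit's plain end, 75 mm from the unit's origin along its +x. Axes as the unit.
- dock: Grey metal dock, fixed: a roofed sleeve, closed at the back, with a dark tongue before its mouth. Origin: on the table below the middle of the mouth; +x points level into the slot, z up. Tongue 36 wide, 90 long towards -x, its top 6 mm above the table, level with the slot's floor; it carries the unit. Sleeve 62 wide, 44 high, 94 long; walls and roof flare outward up to 14 mm before the mouth.
- dock_mouth (a point): Middle of the lower edge of the slot's mouth, 6 mm above the table; axes as the dock. Slot 54 wide, 35 high.
- dock_clip (a point): Where the rounded spring clip is in the slot's -y wall, 22 mm behind the mouth, in a housing on the outside that reaches 53 mm from the middle line. It stands 4.5 mm into the slot, yields sideways under 2.5 to 5 N, resists with a bump of up to about 10 N as the nose passes it and then a drag of about 1 to 5 N, and once the unit is let go presses it about 2 mm over against the +y wall.
- stop: Closed back of the dock with the screw of its adjustable inner stop. Origin: on the table below the back wall, 92 mm behind the mouth; axes as the dock; part of it is the solid stop inside, hidden, its face 42 to 67 mm behind the mouth, different each time and not told by this pose. A sprung plunger (28 x 18) stands 4 mm out of that face and yields: 0.4 N at first touch, 2 N when flush; then it is solid.
- dish: Bystander: smoked glass candy dish with a knob lid, 122 across, 100 high. Origin: centre of its underside.
- coaster: Bystander: round wooden coaster 96 across, 8 thick. Origin: centre of its underside.
- mug: Bystander: white mug 76 across (plus handle), 85 high. Origin: centre of its underside.
- mic: Bystander: black hand microphone lying flat, 85 x 55 x 28 mm, with a grille of grey bars. Origin: centre of its underside.
- driver: Bystander: screwdriver lying flat along its x, handle to -x, 170 long, about 30 high. Origin: under it, near its middle.
- battery: Bystander: grey battery pack 85 x 50 x 28 mm. Origin: centre of its underside.
Not all that is in view belongs to the job. What is shaped like the unit but yellow is not meant.

How it is judged:
By the outcome, as a careful person would: the job done as asked, in the order asked, and still so for the second after the job is handed in, with the robot touching nothing.
It also fails if it takes over 46 s, if anything falls off the work surface, if the arm or the gripper's body presses on something with over 40 N, if the wrist force passes 120 N, or if a joint passes its speed limit or range.

## Working session

There is one attempt and no reset: what is moved stays moved. The work goes in short steps, Python scripts to look and compute and a tool call to move; the robot and the scene stay as the last step left them, time stands still between calls to the robot, and variables do not carry over. Pictures are saved under pics/ and viewed, at most 10 in all, crops included, and the job is handed in when it is done.

Besides the shell and the picture viewer there is one more tool, called after ">>>" in YAML: its name, and indented under it one key for each argument. move_arm: Moves the arm, as the interface text tells. Scaled input: -1 to 1 covers 25 mm each way for a shift and 30 degrees each way for a turn. Its arguments: {"type":"object","properties":{"targets":{"type":"array"},"claw":{"type":"number"},"newtons":{"type":"number"}},"required":["targets"]}

```bash
mkdir -p pics
cat > h.py <<'E'
import numpy as np, cv2
from station import sensors, cams, order, manip
def save(n,f):
    im=cams.snapshot(n); cv2.imwrite(f'pics/{f}.png',im[:,:,::-1]); return im
def proj(n,P):
    m=cams.camera_model(n);E=np.array(m['extrinsics']);p=np.atleast_2d(P)@E[:3,:3].T+E[:3,3]
    return np.c_[m['fx']*p[:,0]/p[:,2]+m['cx'],m['fy']*p[:,1]/p[:,2]+m['cy']]
def ray(n,uv,z):
    m=cams.camera_model(n);E=np.array(m['extrinsics']);R=E[:3,:3];c=-R.T@E[:3,3]
    uv=np.atleast_2d(uv).astype(float)
    d=np.c_[(uv[:,0]-m['cx'])/m['fx'],(uv[:,1]-m['cy'])/m['fy'],np.ones(len(uv))]@R
    return c+d*((z-c[2])/d[:,2])[:,None]
E
python3 - <<'E'
from h import *
a=save('top','top0');b=save('side','side0')
s=sensors.sense();print(s['t'],s['tcp_pos'],s['tool_rot'],s['finger_gap'],manip.grasp_offset)
for n in('top','side'):
    m=cams.camera_model(n);E=np.array(m['extrinsics']);print(n,m['fx'],-E[:3,:3].T@E[:3,3],E[:3,:3].round(2).tolist())
E
```

```text
0.1 [ 0.20525775 -0.58962971  0.23041913] [ 9.86024158e-01  1.66599433e-01 -2.64288011e-07 -9.94418999e-04] 1.0011341170220387 0.0187
top 455.81739714377295 [ 0.39848482 -0.0673612   1.24069452] [[0.02, -1.0, -0.0], [-0.99, -0.02, -0.13], [0.13, 0.01, -0.99]]
side 456.0976001376825 [-0.03403151  0.84220228  0.73187606] [[-0.84, -0.54, -0.02], [-0.28, 0.46, -0.84], [0.46, -0.71, -0.54]]
```

View pics/top0.png

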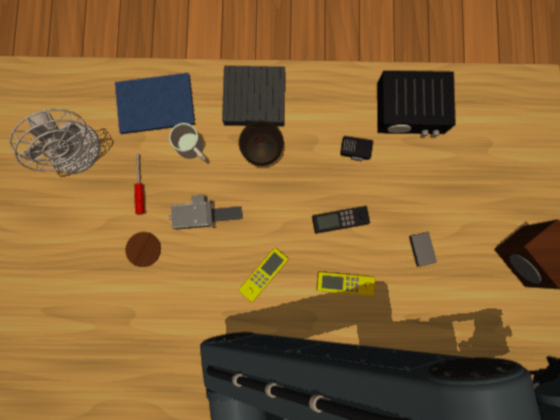

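View pics/side0.png

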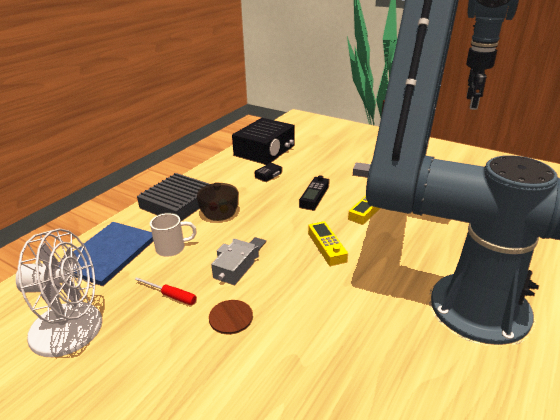

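The top view shows three unit-shaped things: black at (341,219), yellow at (264,275), and yellow at (346,283). Only the black one fits. The dock is at about (195,213), with its tongue pointing right, towards the unit. I'll confirm with an enlarged crop.

Run:
```python
import cv2,numpy as np
a=cv2.imread('pics/top0.png');b=cv2.imread('pics/side0.png')
A=cv2.resize(a[185:240,160:260],None,fx=7.5,fy=5.4*7.5/5.4/1.0*0.72*1.39,interpolation=cv2.INTER_CUBIC) if 0 else None
c1=cv2.resize(a[190:240,165:245],None,fx=5,fy=5,interpolation=cv2.INTER_CUBIC)
c2=cv2.resize(a[190:240,302:382],None,fx=5,fy=5,interpolation=cv2.INTER_CUBIC)
c3=cv2.resize(b[225:290,205:285],None,fx=5,fy=5,interpolation=cv2.INTER_CUBIC)
c4=cv2.resize(b[165:230,275:355],None,fx=5,fy=5,interpolation=cv2.INTER_CUBIC)
cv2.imwrite('pics/crop.png',np.vstack([np.hstack([c1,c2]),np.hstack([c3,c4])]))
```

```text
(no output)
```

View pics/crop.png

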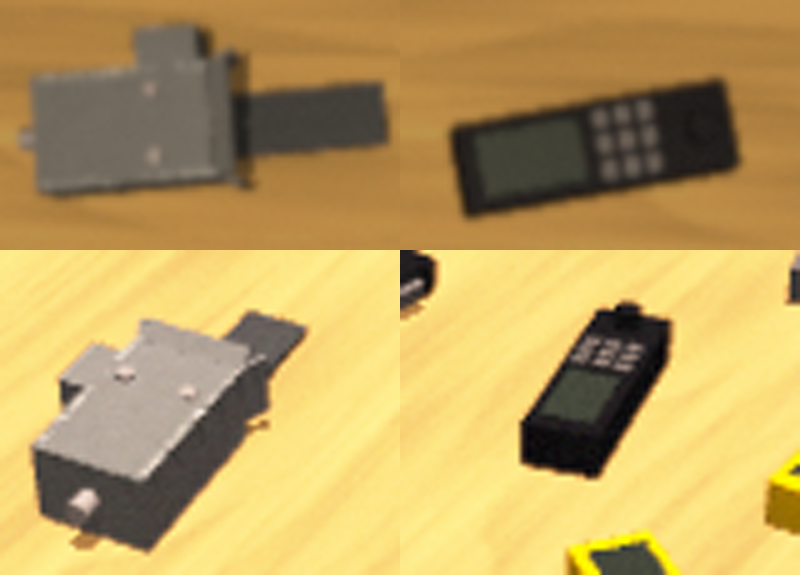

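The crop confirms it: the black unit has its screen end facing the dock. Now I'll fit both poses from the corner pixels in the two views.

```bash
cat > fit.py <<'E'
from h import *
from scipy.optimize import least_squares
def fit(obs,x0):
    def pts(p,L):
        c,s=np.cos(p[2]),np.sin(p[2]);L=np.array(L,float)/1000
        return np.c_[p[0]+c*L[:,0]-s*L[:,1],p[1]+s*L[:,0]+c*L[:,1],L[:,2]]
    def r(p): return np.concatenate([(proj(n,pts(p,[o[0] for o in O]))-np.array([o[1] for o in O])).ravel() for n,O in obs.items()])
    s=least_squares(r,x0,loss='soft_l1');return s.x,r(s.x).reshape(-1,2).round(1)
E
python3 - <<'E'
from fit import *
U={'top':[((75,-25,32),(312,215.6)),((75,25,32),(315.6,233)),((-75,-25,32),(366.4,206)),((-75,25,32),(370,223.6))],
'side':[((75,-25,32),(299,199.4)),((75,25,32),(315.6,202)),((75,-25,0),(300,207.4)),((75,25,0),(315,210.4)),((-75,25,32),(329,179)),((-75,-25,32),(315,177))]}
D={'top':[((94,-31,44),(172,205)),((94,31,44),(173,229)),((-90,-18,6),(241.4,206.8)),((-90,18,6),(242.4,218.4))],
'side':[((94,-31,44),(212,265)),((94,31,44),(235,270.6)),((94,-31,0),(213.4,277.4)),((94,31,0),(235,285)),((-90,-18,6),(255,237.6)),((-90,18,6),(266,240.4))]}
for O,x0 in((U,[.45,-.15,1.4]),(D,[.45,.2,1.57])):
    for k in(O,{'top':O['top']},{'side':O['side']}):
        p,r=fit(k,x0);print(p.round(4),np.degrees(p[2]).round(1),r.tolist())
E
```

```text
[ 0.5368 -0.2212  1.7647] 101.1 [[-0.5, -0.5], [-0.6, 0.5], [0.2, -0.7], [0.3, -0.0], [0.4, -0.5], [0.0, -0.0], [-0.7, 0.7], [0.4, 0.8], [1.1, -0.6], [0.0, -1.2]]
[ 0.5363 -0.2216  1.7631] 101.0 [[-0.3, -0.4], [-0.5, 0.6], [0.4, -0.5], [0.5, 0.2]]
[ 0.5373 -0.2205  1.7718] 101.5 [[0.2, -0.3], [-0.1, 0.0], [-0.8, 0.8], [0.3, 0.9], [0.7, -0.6], [-0.4, -1.1]]
[0.5449 0.1349 1.6824] 96.4 [[-1.3, 0.3], [-0.8, -0.5], [0.0, -1.1], [0.1, 0.3], [-0.1, -1.3], [-0.6, 0.3], [0.3, 0.4], [0.8, 0.2], [0.1, -1.4], [1.0, -0.9]]
[0.5442 0.1336 1.6779] 96.1 [[-0.8, 0.4], [-0.4, -0.4], [0.5, -0.7], [0.6, 0.7]]
[0.5448 0.1361 1.6871] 96.7 [[-0.3, -0.9], [-0.7, 0.6], [0.1, 0.8], [0.7, 0.5], [-0.2, -1.2], [0.6, -0.7]]
```

>>> move_arm:
  targets:
    - {"dx": 0.97,"dy": 0.94,"rz": 0.273}
    - {"dx": 0.97,"dy": 0.94,"rz": 0.273}
    - {"dx": 0.97,"dy": 0.94,"rz": 0.273}
    - {"dx": 0.97,"dy": 0.94,"rz": 0.273}
    - {"dx": 0.97,"dy": 0.94,"rz": 0.273}
    - {"dx": 0.97,"dy": 0.94,"rz": 0.273}
    - {"dx": 0.97,"dy": 0.94,"rz": 0.273}
    - {"dx": 0.97,"dy": 0.94,"rz": 0.273}
    - {"dx": 0.97,"dy": 0.94,"rz": 0.273}
    - {"dx": 0.97,"dy": 0.94,"rz": 0.273}
  claw: 100

```text
schema error: expected keys dx, dy, dz, rx, ry, rz
```

>>> move_arm:
  targets:
    - {"dx": 0.97,"dy": 0.94,"dz": 0,"rx": 0,"ry": 0,"rz": 0.273}
    - {"dx": 0.97,"dy": 0.94,"dz": 0,"rx": 0,"ry": 0,"rz": 0.273}
    - {"dx": 0.97,"dy": 0.94,"dz": 0,"rx": 0,"ry": 0,"rz": 0.273}
    - {"dx": 0.97,"dy": 0.94,"dz": 0,"rx": 0,"ry": 0,"rz": 0.273}
    - {"dx": 0.97,"dy": 0.94,"dz": 0,"rx": 0,"ry": 0,"rz": 0.273}
    - {"dx": 0.97,"dy": 0.94,"dz": 0,"rx": 0,"ry": 0,"rz": 0.273}
    - {"dx": 0.97,"dy": 0.94,"dz": 0,"rx": 0,"ry": 0,"rz": 0.273}
    - {"dx": 0.97,"dy": 0.94,"dz": 0,"rx": 0,"ry": 0,"rz": 0.273}
    - {"dx": 0.97,"dy": 0.94,"dz": 0,"rx": 0,"ry": 0,"rz": 0.273}
    - {"dx": 0.97,"dy": 0.94,"dz": 0,"rx": 0,"ry": 0,"rz": 0.273}
  claw: 100

```text
t: 1.35
tcp_pos: [0.4484, -0.3542, 0.2309]
tool_rot: [0.634, 0.774, 0.0, -0.001]
force: [0.3, 0.4, 0.4]
finger_gap: 1.001
gripper_force: 0.0
```

>>> move_arm:
  targets:
    - {"dx": 0.78,"dy": 0.746,"dz": -0.8,"rx": 0,"ry": 0,"rz": 0}
    - {"dx": 0.78,"dy": 0.746,"dz": -0.8,"rx": 0,"ry": 0,"rz": 0}
    - {"dx": 0.78,"dy": 0.746,"dz": -0.8,"rx": 0,"ry": 0,"rz": 0}
    - {"dx": 0.78,"dy": 0.746,"dz": -0.8,"rx": 0,"ry": 0,"rz": 0}
    - {"dx": 0.78,"dy": 0.746,"dz": -0.8,"rx": 0,"ry": 0,"rz": 0}
    - {"dx": 0,"dy": 0,"dz": -0.7,"rx": 0,"ry": 0,"rz": 0}
    - {"dx": 0,"dy": 0,"dz": -0.6,"rx": 0,"ry": 0,"rz": 0}
    - {"dx": 0,"dy": 0,"dz": -0.4,"rx": 0,"ry": 0,"rz": 0}
    - {"dx": 0,"dy": 0,"dz": -0.2,"rx": 0,"ry": 0,"rz": 0}
    - {"dx": 0,"dy": 0,"dz": 0,"rx": 0,"ry": 0,"rz": 0}

```text
t: 2.6
tcp_pos: [0.5451, -0.2625, 0.0838]
tool_rot: [0.636, 0.772, -0.0, -0.0]
force: [0.5, -0.4, -0.0]
finger_gap: 1.003
gripper_force: 0.0
```

Run:
```python
from h import *
a=save('top','top1');b=save('side','side1')
c1=cv2.resize(a[180:250,290:390],None,fx=4,fy=4,interpolation=cv2.INTER_CUBIC);c2=cv2.resize(b[130:230,265:365],None,fx=4,fy=4,interpolation=cv2.INTER_CUBIC)
cv2.imwrite('pics/c1.png',np.hstack([np.pad(c1,((0,120),(0,0),(0,0))),c2])[:,:,::-1])
```

```text
(no output)
```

View pics/c1.png

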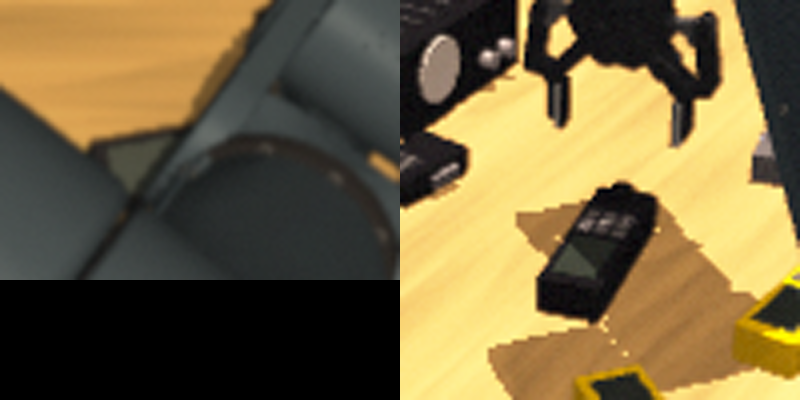

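The fingers in the side view straddle the unit, so I'll go down and grip.

>>> move_arm:
  targets:
    - {"dx": 0.04,"dy": 0.04,"dz": -0.6,"rx": 0,"ry": 0,"rz": 0}
    - {"dx": 0,"dy": 0,"dz": -0.6,"rx": 0,"ry": 0,"rz": 0}
    - {"dx": 0,"dy": 0,"dz": -0.6,"rx": 0,"ry": 0,"rz": 0}
    - {"dx": 0,"dy": 0,"dz": -0.5,"rx": 0,"ry": 0,"rz": 0}
    - {"dx": 0,"dy": 0,"dz": -0.4,"rx": 0,"ry": 0,"rz": 0}
    - {"dx": 0,"dy": 0,"dz": -0.3,"rx": 0,"ry": 0,"rz": 0}
    - {"dx": 0,"dy": 0,"dz": -0.15,"rx": 0,"ry": 0,"rz": 0}
    - {"dx": 0,"dy": 0,"dz": 0,"rx": 0,"ry": 0,"rz": 0}
    - {"dx": 0,"dy": 0,"dz": 0,"rx": 0,"ry": 0,"rz": 0}
    - {"dx": 0,"dy": 0,"dz": 0,"rx": 0,"ry": 0,"rz": 0}

```text
t: 3.95
tcp_pos: [0.5466, -0.2612, 0.0055]
tool_rot: [0.636, 0.772, 0.0, 0.0]
force: [0.4, 0.0, 0.6]
finger_gap: 1.0
gripper_force: 0.0
```

>>> move_arm:
  targets:
    - {"dx": 0,"dy": 0,"dz": 0,"rx": 0,"ry": 0,"rz": 0}
    - {"dx": 0,"dy": 0,"dz": 0,"rx": 0,"ry": 0,"rz": 0}
    - {"dx": 0,"dy": 0,"dz": 0,"rx": 0,"ry": 0,"rz": 0}
    - {"dx": 0,"dy": 0,"dz": 0,"rx": 0,"ry": 0,"rz": 0}
    - {"dx": 0,"dy": 0,"dz": 0,"rx": 0,"ry": 0,"rz": 0}
    - {"dx": 0,"dy": 0,"dz": 0,"rx": 0,"ry": 0,"rz": 0}
    - {"dx": 0,"dy": 0,"dz": 0,"rx": 0,"ry": 0,"rz": 0}
    - {"dx": 0,"dy": 0,"dz": 0,"rx": 0,"ry": 0,"rz": 0}
    - {"dx": 0,"dy": 0,"dz": 0,"rx": 0,"ry": 0,"rz": 0}
    - {"dx": 0,"dy": 0,"dz": 0,"rx": 0,"ry": 0,"rz": 0}
  claw: 0
  newtons: 50

```text
t: 5.2
tcp_pos: [0.5465, -0.2611, 0.0054]
tool_rot: [0.635, 0.772, -0.0, 0.0]
force: [-0.2, 0.5, 4.1]
finger_gap: 0.578
gripper_force: 54.0
```

>>> move_arm:
  targets:
    - {"dx": 0,"dy": 0,"dz": 0.4,"rx": 0,"ry": 0,"rz": 0}
    - {"dx": 0,"dy": 0,"dz": 0.6,"rx": 0,"ry": 0,"rz": 0}
    - {"dx": 0.08,"dy": 0.9,"dz": 0.2,"rx": 0,"ry": 0,"rz": -0.04}
    - {"dx": 0.08,"dy": 0.95,"dz": 0,"rx": 0,"ry": 0,"rz": -0.04}
    - {"dx": 0.08,"dy": 0.95,"dz": 0,"rx": 0,"ry": 0,"rz": -0.04}
    - {"dx": 0.08,"dy": 0.95,"dz": 0,"rx": 0,"ry": 0,"rz": -0.037}
    - {"dx": 0.08,"dy": 0.95,"dz": 0,"rx": 0,"ry": 0,"rz": 0}
    - {"dx": 0.08,"dy": 0.95,"dz": 0,"rx": 0,"ry": 0,"rz": 0}
    - {"dx": 0.08,"dy": 0.95,"dz": 0,"rx": 0,"ry": 0,"rz": 0}
    - {"dx": 0.08,"dy": 0.95,"dz": 0,"rx": 0,"ry": 0,"rz": 0}

```text
t: 6.45
tcp_pos: [0.5626, -0.0715, 0.0357]
tool_rot: [0.667, 0.745, 0.0, 0.0]
force: [0.2, -0.5, -2.6]
finger_gap: 0.574
gripper_force: 53.3
```

>>> move_arm:
  targets:
    - {"dx": 0,"dy": 0.9,"dz": 0,"rx": 0,"ry": 0,"rz": 0}
    - {"dx": 0,"dy": 0.7,"dz": 0,"rx": 0,"ry": 0,"rz": 0}
    - {"dx": 0,"dy": 0.4,"dz": 0,"rx": 0,"ry": 0,"rz": 0}
    - {"dx": 0,"dy": 0.2,"dz": 0,"rx": 0,"ry": 0,"rz": 0}
    - {"dx": 0,"dy": 0,"dz": 0,"rx": 0,"ry": 0,"rz": 0}
    - {"dx": 0,"dy": 0,"dz": 0,"rx": 0,"ry": 0,"rz": 0}
    - {"dx": 0,"dy": 0,"dz": 0,"rx": 0,"ry": 0,"rz": 0}
    - {"dx": 0,"dy": 0,"dz": 0,"rx": 0,"ry": 0,"rz": 0}
    - {"dx": 0,"dy": 0,"dz": 0,"rx": 0,"ry": 0,"rz": 0}
    - {"dx": 0,"dy": 0,"dz": 0,"rx": 0,"ry": 0,"rz": 0}

```text
t: 7.7
tcp_pos: [0.5624, -0.0173, 0.035]
tool_rot: [0.667, 0.745, -0.0, -0.0]
force: [0.5, 0.7, -2.7]
finger_gap: 0.575
gripper_force: 53.3
```

Run:
```python
from h import *
a=save('top','top2');b=save('side','side2')
print(sensors.sense()['tcp_pos'],sensors.sense()['tool_rot'])
c1=cv2.resize(a[180:250,160:280],None,fx=5,fy=5,interpolation=cv2.INTER_CUBIC);c2=cv2.resize(b[190:290,200:320],None,fx=5,fy=5,interpolation=cv2.INTER_CUBIC)
cv2.imwrite('pics/c2.png',np.vstack([c1[:,:,::-1][:250],c2[:350,:,::-1]]))
```

```text
[ 0.56238629 -0.01724829  0.03505921] [ 6.66685003e-01  7.45339591e-01 -2.99126651e-06  2.00136387e-07]
```

View pics/c2.png

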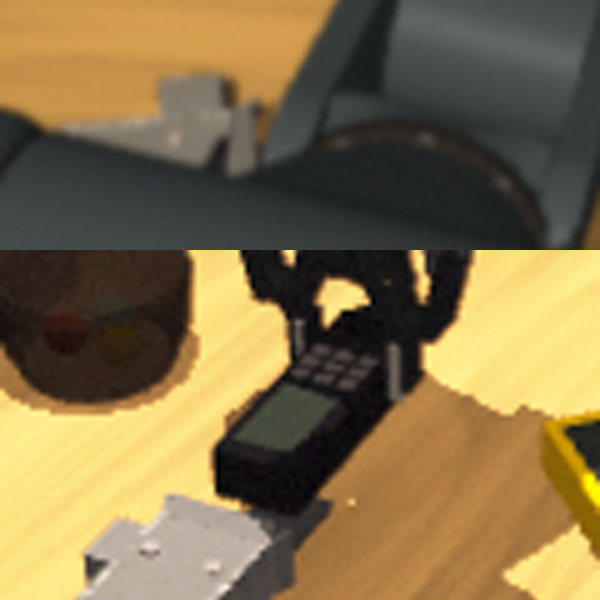

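Run:
```python
from fit import *
c=lambda O:{n:[(a,(b[0]-.4,b[1]-.4)) for a,b in v] for n,v in O.items()}
D={'top':[((94,-31,44),(172,205)),((94,31,44),(173,229)),((-90,-18,6),(241.4,206.8)),((-90,18,6),(242.4,218.4))],
'side':[((94,-31,44),(212,265)),((94,31,44),(235,270.6)),((94,-31,0),(213.4,277.4)),((94,31,0),(235,285)),((-90,-18,6),(255,237.6)),((-90,18,6),(266,240.4))]}
p,r=fit(c(D),[.54,.13,1.68]);print('dock',p.round(4),np.degrees(p[2]))
# predicted unit in side2
yaw=2*np.arctan2(.7453,.6667);print('unit yaw',np.degrees(yaw))
t=np.array([.5624,-.0173])
L=np.array([(75,-25,62),(75,25,62),(75,-25,30),(75,25,30)],float)/1000; L[:,0]+=.042
R=np.array([[np.cos(yaw),-np.sin(yaw)],[np.sin(yaw),np.cos(yaw)]])
P=np.c_[L[:,:2]@R.T+t,L[:,2]]
print('pred',proj('side',P).round(1).tolist()); print('seen',[(243,229.6),(260.6,233.2),(243.6,238),(259.6,242.2)])
# segment top0 tongue/unit: dark low-saturation
a=cv2.imread('pics/top0.png');h=cv2.cvtColor(a,cv2.COLOR_BGR2HSV)
for nm,(x0,x1,y0,y1),z in(('unit',(302,382,195,242),.032),('tongue',(218,250,198,228),.006),('roof',(166,206,190,240),.044)):
    g=np.zeros(a.shape[:2],np.uint8);g[y0:y1,x0:x1]=(a[y0:y1,x0:x1,2].astype(int)-a[y0:y1,x0:x1,0]<35).astype(np.uint8)
    k=max(cv2.findContours(g,0,1)[0],key=cv2.contourArea)
    b=cv2.boxPoints(cv2.minAreaRect(k));w=ray('top',b,z);print(nm,w[:,:2].round(4).tolist())
```

```text
dock [0.5461 0.1352 1.6828] 96.41967582144825
unit yaw 96.37224550735311
pred [[241.3, 229.0], [258.5, 233.8], [242.1, 239.2], [259.1, 244.0]]
seen [(243, 229.6), (260.6, 233.2), (243.6, 238), (259.6, 242.2)]
unit [[0.5462, -0.1437], [0.5744, -0.2884], [0.5284, -0.2962], [0.5004, -0.1521]]
tongue [[0.5635, 0.1142], [0.5705, 0.05], [0.539, 0.0462], [0.5321, 0.1103]]
roof [[0.5903, 0.2348], [0.5918, 0.1416], [0.5064, 0.1384], [0.5048, 0.2308]]
```

>>> move_arm:
  targets:
    - {"dx": 0,"dy": 0,"dz": -0.4,"rx": 0,"ry": 0,"rz": 0}
    - {"dx": 0,"dy": 0,"dz": -0.3,"rx": 0,"ry": 0,"rz": 0}
    - {"dx": 0,"dy": 0,"dz": -0.18,"rx": 0,"ry": 0,"rz": 0}
    - {"dx": -0.022,"dy": 0.2,"dz": 0,"rx": 0,"ry": 0,"rz": 0}
    - {"dx": -0.022,"dy": 0.2,"dz": 0,"rx": 0,"ry": 0,"rz": 0}
    - {"dx": -0.022,"dy": 0.2,"dz": 0,"rx": 0,"ry": 0,"rz": 0}
    - {"dx": -0.022,"dy": 0.2,"dz": 0,"rx": 0,"ry": 0,"rz": 0}
    - {"dx": -0.022,"dy": 0.2,"dz": 0,"rx": 0,"ry": 0,"rz": 0}
    - {"dx": 0,"dy": 0,"dz": 0,"rx": 0,"ry": 0,"rz": 0}
    - {"dx": 0,"dy": 0,"dz": 0,"rx": 0,"ry": 0,"rz": 0}

```text
t: 9.05
tcp_pos: [0.5597, 0.0077, 0.0131]
tool_rot: [0.667, 0.745, 0.0, 0.0]
force: [1.1, 0.1, -2.7]
finger_gap: 0.575
gripper_force: 53.3
```

Run:
```python
from h import *
b=save('side','side3')
cv2.imwrite('pics/c3.png',cv2.resize(b[200:290,200:310],None,fx=6,fy=6,interpolation=cv2.INTER_CUBIC)[:,:,::-1])
```

```text
(no output)
```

View pics/c3.png

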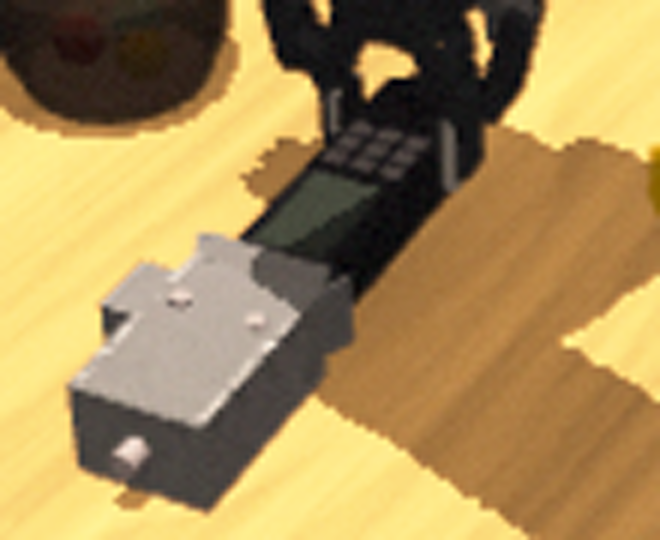

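The unit's nose is between the flares at about (300,260) in the crop, and it's aligned. I'll advance gently.

>>> move_arm:
  targets:
    - {"dx": -0.009,"dy": 0.08,"dz": 0,"rx": 0,"ry": 0,"rz": 0}
    - {"dx": -0.009,"dy": 0.08,"dz": 0,"rx": 0,"ry": 0,"rz": 0}
    - {"dx": -0.009,"dy": 0.08,"dz": 0,"rx": 0,"ry": 0,"rz": 0}
    - {"dx": -0.009,"dy": 0.08,"dz": 0,"rx": 0,"ry": 0,"rz": 0}
    - {"dx": -0.009,"dy": 0.08,"dz": 0,"rx": 0,"ry": 0,"rz": 0}
    - {"dx": -0.009,"dy": 0.08,"dz": 0,"rx": 0,"ry": 0,"rz": 0}
    - {"dx": -0.009,"dy": 0.08,"dz": 0,"rx": 0,"ry": 0,"rz": 0}
    - {"dx": -0.009,"dy": 0.08,"dz": 0,"rx": 0,"ry": 0,"rz": 0}
    - {"dx": -0.009,"dy": 0.08,"dz": 0,"rx": 0,"ry": 0,"rz": 0}
    - {"dx": -0.009,"dy": 0.08,"dz": 0,"rx": 0,"ry": 0,"rz": 0}

```text
t: 10.35
tcp_pos: [0.5574, 0.0279, 0.0131]
tool_rot: [0.667, 0.745, -0.0, -0.0]
force: [-0.4, 0.0, -2.9]
finger_gap: 0.575
gripper_force: 53.3
```

>>> move_arm:
  targets:
    - {"dx": -0.009,"dy": 0.08,"dz": 0,"rx": 0,"ry": 0,"rz": 0}
    - {"dx": -0.009,"dy": 0.08,"dz": 0,"rx": 0,"ry": 0,"rz": 0}
    - {"dx": -0.009,"dy": 0.08,"dz": 0,"rx": 0,"ry": 0,"rz": 0}
    - {"dx": -0.009,"dy": 0.08,"dz": 0,"rx": 0,"ry": 0,"rz": 0}
    - {"dx": -0.009,"dy": 0.08,"dz": 0,"rx": 0,"ry": 0,"rz": 0}
    - {"dx": -0.009,"dy": 0.08,"dz": 0,"rx": 0,"ry": 0,"rz": 0}
    - {"dx": -0.009,"dy": 0.08,"dz": 0,"rx": 0,"ry": 0,"rz": 0}
    - {"dx": -0.009,"dy": 0.08,"dz": 0,"rx": 0,"ry": 0,"rz": 0}
    - {"dx": -0.009,"dy": 0.08,"dz": 0,"rx": 0,"ry": 0,"rz": 0}
    - {"dx": -0.009,"dy": 0.08,"dz": 0,"rx": 0,"ry": 0,"rz": 0}

```text
t: 11.6
tcp_pos: [0.5547, 0.0479, 0.0129]
tool_rot: [0.667, 0.745, -0.0, -0.0]
force: [-2.6, -1.4, -2.4]
finger_gap: 0.574
gripper_force: 53.2
```

>>> move_arm:
  targets:
    - {"dx": -0.005,"dy": 0.04,"dz": 0,"rx": 0,"ry": 0,"rz": 0}
    - {"dx": -0.005,"dy": 0.04,"dz": 0,"rx": 0,"ry": 0,"rz": 0}
    - {"dx": -0.005,"dy": 0.04,"dz": 0,"rx": 0,"ry": 0,"rz": 0}
    - {"dx": -0.005,"dy": 0.04,"dz": 0,"rx": 0,"ry": 0,"rz": 0}
    - {"dx": -0.005,"dy": 0.04,"dz": 0,"rx": 0,"ry": 0,"rz": 0}
    - {"dx": -0.004,"dy": 0.04,"dz": 0,"rx": 0,"ry": 0,"rz": 0}
    - {"dx": -0.004,"dy": 0.04,"dz": 0,"rx": 0,"ry": 0,"rz": 0}
    - {"dx": -0.004,"dy": 0.04,"dz": 0,"rx": 0,"ry": 0,"rz": 0}
    - {"dx": -0.004,"dy": 0.02,"dz": 0,"rx": 0,"ry": 0,"rz": 0}
    - {"dx": -0.004,"dy": 0.02,"dz": 0,"rx": 0,"ry": 0,"rz": 0}

```text
t: 12.85
tcp_pos: [0.554, 0.0568, 0.013]
tool_rot: [0.667, 0.745, 0.0, -0.0]
force: [-2.5, -1.6, -2.4]
finger_gap: 0.573
gripper_force: 53.2
```

>>> move_arm:
  targets:
    - {"dx": -0.002,"dy": 0.02,"dz": 0,"rx": 0,"ry": 0,"rz": 0}
    - {"dx": -0.002,"dy": 0.02,"dz": 0,"rx": 0,"ry": 0,"rz": 0}
    - {"dx": -0.002,"dy": 0.02,"dz": 0,"rx": 0,"ry": 0,"rz": 0}
    - {"dx": -0.002,"dy": 0.02,"dz": 0,"rx": 0,"ry": 0,"rz": 0}
    - {"dx": -0.002,"dy": 0.02,"dz": 0,"rx": 0,"ry": 0,"rz": 0}
    - {"dx": -0.002,"dy": 0.02,"dz": 0,"rx": 0,"ry": 0,"rz": 0}
    - {"dx": -0.002,"dy": 0.02,"dz": 0,"rx": 0,"ry": 0,"rz": 0}
    - {"dx": -0.002,"dy": 0.02,"dz": 0,"rx": 0,"ry": 0,"rz": 0}
    - {"dx": 0,"dy": 0,"dz": 0,"rx": 0,"ry": 0,"rz": 0}
    - {"dx": 0,"dy": 0,"dz": 0,"rx": 0,"ry": 0,"rz": 0}
  newtons: 30

```text
t: 14.1
tcp_pos: [0.5536, 0.0608, 0.0131]
tool_rot: [0.667, 0.745, 0.0, -0.0]
force: [-3.1, -1.5, -2.7]
finger_gap: 0.576
gripper_force: 53.2
```

>>> move_arm:
  targets:
    - {"dx": -0.002,"dy": 0.02,"dz": 0,"rx": 0,"ry": 0,"rz": 0}
    - {"dx": -0.002,"dy": 0.02,"dz": 0,"rx": 0,"ry": 0,"rz": 0}
    - {"dx": -0.002,"dy": 0.02,"dz": 0,"rx": 0,"ry": 0,"rz": 0}
    - {"dx": -0.002,"dy": 0.02,"dz": 0,"rx": 0,"ry": 0,"rz": 0}
    - {"dx": -0.002,"dy": 0.02,"dz": 0,"rx": 0,"ry": 0,"rz": 0}
    - {"dx": -0.002,"dy": 0.02,"dz": 0,"rx": 0,"ry": 0,"rz": 0}
    - {"dx": -0.002,"dy": 0.02,"dz": 0,"rx": 0,"ry": 0,"rz": 0}
    - {"dx": -0.002,"dy": 0.02,"dz": 0,"rx": 0,"ry": 0,"rz": 0}
    - {"dx": 0,"dy": 0,"dz": 0,"rx": 0,"ry": 0,"rz": 0}
    - {"dx": 0,"dy": 0,"dz": 0,"rx": 0,"ry": 0,"rz": 0}

```text
t: 15.35
tcp_pos: [0.5532, 0.0647, 0.0131]
tool_rot: [0.667, 0.745, -0.0, 0.0]
force: [-2.8, -3.3, -3.0]
finger_gap: 0.577
gripper_force: 53.2
```

Axial resistance rose by about 1.8 N, which fits the plunger. I'll switch to fine steps.

>>> move_arm:
  targets:
    - {"dx": -0.001,"dy": 0.01,"dz": 0,"rx": 0,"ry": 0,"rz": 0}
    - {"dx": -0.001,"dy": 0.01,"dz": 0,"rx": 0,"ry": 0,"rz": 0}
    - {"dx": -0.001,"dy": 0.01,"dz": 0,"rx": 0,"ry": 0,"rz": 0}
    - {"dx": -0.001,"dy": 0.01,"dz": 0,"rx": 0,"ry": 0,"rz": 0}
    - {"dx": 0,"dy": 0,"dz": 0,"rx": 0,"ry": 0,"rz": 0}
    - {"dx": 0,"dy": 0,"dz": 0,"rx": 0,"ry": 0,"rz": 0}
    - {"dx": 0,"dy": 0,"dz": 0,"rx": 0,"ry": 0,"rz": 0}
    - {"dx": 0,"dy": 0,"dz": 0,"rx": 0,"ry": 0,"rz": 0}
    - {"dx": 0,"dy": 0,"dz": 0,"rx": 0,"ry": 0,"rz": 0}
    - {"dx": 0,"dy": 0,"dz": 0,"rx": 0,"ry": 0,"rz": 0}

```text
t: 16.6
tcp_pos: [0.5532, 0.0651, 0.0131]
tool_rot: [0.667, 0.745, -0.0, 0.0]
force: [-3.0, -6.3, -2.6]
finger_gap: 0.573
gripper_force: 53.3
```

>>> move_arm:
  targets:
    - {"dx": -0.001,"dy": 0.01,"dz": 0,"rx": 0,"ry": 0,"rz": 0}
    - {"dx": -0.001,"dy": 0.01,"dz": 0,"rx": 0,"ry": 0,"rz": 0}
    - {"dx": -0.001,"dy": 0.01,"dz": 0,"rx": 0,"ry": 0,"rz": 0}
    - {"dx": -0.001,"dy": 0.01,"dz": 0,"rx": 0,"ry": 0,"rz": 0}
    - {"dx": 0,"dy": 0,"dz": 0,"rx": 0,"ry": 0,"rz": 0}
    - {"dx": 0,"dy": 0,"dz": 0,"rx": 0,"ry": 0,"rz": 0}
    - {"dx": 0,"dy": 0,"dz": 0,"rx": 0,"ry": 0,"rz": 0}
    - {"dx": 0,"dy": 0,"dz": 0,"rx": 0,"ry": 0,"rz": 0}
    - {"dx": 0,"dy": 0,"dz": 0,"rx": 0,"ry": 0,"rz": 0}
    - {"dx": 0,"dy": 0,"dz": 0,"rx": 0,"ry": 0,"rz": 0}

```text
t: 17.85
tcp_pos: [0.5533, 0.0651, 0.0132]
tool_rot: [0.666, 0.746, -0.001, 0.001]
force: [-3.3, -9.9, -3.5]
finger_gap: 0.578
gripper_force: 53.3
```

It's solid against the stop: no motion as the push reached about 10 N. Next I'll lower the unit onto the tongue and release.

>>> move_arm:
  targets:
    - {"dx": 0,"dy": 0,"dz": -0.02,"rx": 0,"ry": 0,"rz": 0}
    - {"dx": 0,"dy": 0,"dz": -0.02,"rx": 0,"ry": 0,"rz": 0}
    - {"dx": 0,"dy": 0,"dz": -0.02,"rx": 0,"ry": 0,"rz": 0}
    - {"dx": 0,"dy": 0,"dz": 0,"rx": 0,"ry": 0,"rz": 0}
    - {"dx": 0,"dy": 0,"dz": 0,"rx": 0,"ry": 0,"rz": 0}
    - {"dx": 0,"dy": 0,"dz": 0,"rx": 0,"ry": 0,"rz": 0}
    - {"dx": 0,"dy": 0,"dz": 0,"rx": 0,"ry": 0,"rz": 0}
    - {"dx": 0,"dy": 0,"dz": 0,"rx": 0,"ry": 0,"rz": 0}
    - {"dx": 0,"dy": 0,"dz": 0,"rx": 0,"ry": 0,"rz": 0}
    - {"dx": 0,"dy": 0,"dz": 0,"rx": 0,"ry": 0,"rz": 0}

```text
t: 19.1
tcp_pos: [0.5534, 0.0651, 0.0124]
tool_rot: [0.666, 0.746, -0.0, 0.001]
force: [-4.5, -10.9, 3.2]
finger_gap: 0.577
gripper_force: 54.0
```

>>> move_arm:
  targets:
    - {"dx": 0,"dy": 0,"dz": 0,"rx": 0,"ry": 0,"rz": 0}
    - {"dx": 0,"dy": 0,"dz": 0,"rx": 0,"ry": 0,"rz": 0}
    - {"dx": 0,"dy": 0,"dz": 0,"rx": 0,"ry": 0,"rz": 0}
    - {"dx": 0,"dy": 0,"dz": 0,"rx": 0,"ry": 0,"rz": 0}
    - {"dx": 0,"dy": 0,"dz": 0,"rx": 0,"ry": 0,"rz": 0}
    - {"dx": 0,"dy": 0,"dz": 0,"rx": 0,"ry": 0,"rz": 0}
    - {"dx": 0,"dy": 0,"dz": 0,"rx": 0,"ry": 0,"rz": 0}
    - {"dx": 0,"dy": 0,"dz": 0,"rx": 0,"ry": 0,"rz": 0}
    - {"dx": 0,"dy": 0,"dz": 0.04,"rx": 0,"ry": 0,"rz": 0}
    - {"dx": 0,"dy": 0,"dz": 0.04,"rx": 0,"ry": 0,"rz": 0}
  claw: 90

```text
t: 20.35
tcp_pos: [0.553, 0.0667, 0.0136]
tool_rot: [0.667, 0.745, 0.0, 0.0]
force: [-0.0, -0.5, 0.1]
finger_gap: 0.905
gripper_force: 0.0
```

Run:
```python
from h import *
b=save('side','side4');a=cv2.imread('pics/side3.png')
cv2.imwrite('pics/c4.png',cv2.resize(b[200:290,200:310],None,fx=6,fy=6,interpolation=cv2.INTER_CUBIC)[:,:,::-1])
```

```text
(no output)
```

View pics/c4.png

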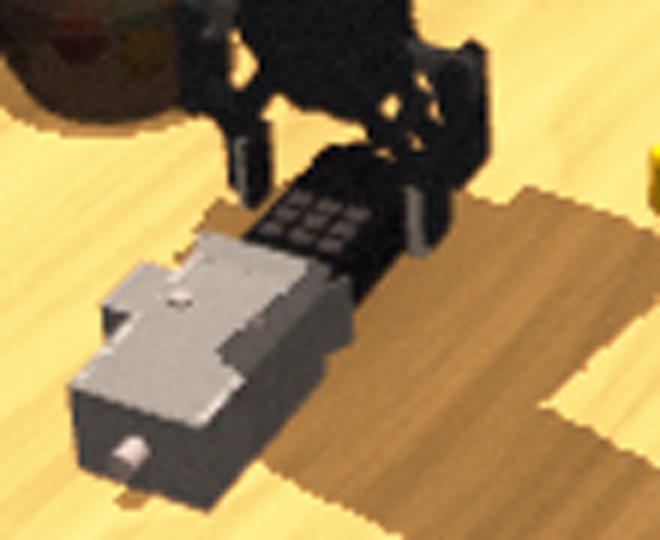

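Released. Now I'll check whether the plunger pushed it back: retreat, shut the fingers, and press lightly on the rear end.

>>> move_arm:
  targets:
    - {"dx": 0,"dy": 0,"dz": 0.5,"rx": 0,"ry": 0,"rz": 0}
    - {"dx": 0,"dy": 0,"dz": 0.9,"rx": 0,"ry": 0,"rz": 0}
    - {"dx": 0,"dy": 0,"dz": 0.8,"rx": 0,"ry": 0,"rz": 0}
    - {"dx": 0.04,"dy": -0.4,"dz": 0.2,"rx": 0,"ry": 0,"rz": 0}
    - {"dx": 0.08,"dy": -0.75,"dz": 0,"rx": 0,"ry": 0,"rz": 0}
    - {"dx": 0.08,"dy": -0.75,"dz": 0,"rx": 0,"ry": 0,"rz": 0}
    - {"dx": 0.08,"dy": -0.75,"dz": 0,"rx": 0,"ry": 0,"rz": 0}
    - {"dx": 0.04,"dy": -0.35,"dz": 0,"rx": 0,"ry": 0,"rz": 0}
    - {"dx": 0,"dy": 0,"dz": 0,"rx": 0,"ry": 0,"rz": 0}
    - {"dx": 0,"dy": 0,"dz": 0,"rx": 0,"ry": 0,"rz": 0}

```text
t: 21.65
tcp_pos: [0.5607, -0.008, 0.0734]
tool_rot: [0.667, 0.745, -0.0, -0.0]
force: [0.5, 0.3, 0.3]
finger_gap: 0.897
gripper_force: 0.0
```

>>> move_arm:
  targets:
    - {"dx": 0,"dy": 0,"dz": 0,"rx": 0,"ry": 0,"rz": 0}
    - {"dx": 0,"dy": 0,"dz": 0,"rx": 0,"ry": 0,"rz": 0}
    - {"dx": 0,"dy": 0,"dz": -0.3,"rx": 0,"ry": 0,"rz": 0}
    - {"dx": 0,"dy": 0,"dz": -0.5,"rx": 0,"ry": 0,"rz": 0}
    - {"dx": 0,"dy": 0,"dz": -0.5,"rx": 0,"ry": 0,"rz": 0}
    - {"dx": 0,"dy": 0,"dz": -0.4,"rx": 0,"ry": 0,"rz": 0}
    - {"dx": 0,"dy": 0,"dz": -0.3,"rx": 0,"ry": 0,"rz": 0}
    - {"dx": 0,"dy": 0,"dz": -0.1,"rx": 0,"ry": 0,"rz": 0}
    - {"dx": 0,"dy": 0,"dz": 0,"rx": 0,"ry": 0,"rz": 0}
    - {"dx": 0,"dy": 0,"dz": 0,"rx": 0,"ry": 0,"rz": 0}
  claw: 0

```text
t: 22.9
tcp_pos: [0.5613, -0.0083, 0.0214]
tool_rot: [0.667, 0.745, 0.0, 0.0]
force: [0.9, 0.3, -0.0]
finger_gap: -0.0
gripper_force: 0.0
```

Run:
```python
from h import *
b=save('side','side5');s=sensors.sense();print(s['tcp_pos'],s['force'],s['finger_gap'])
cv2.imwrite('pics/c5.png',cv2.resize(b[180:280,210:320],None,fx=6,fy=6,interpolation=cv2.INTER_CUBIC)[:,:,::-1])
```

```text
[ 0.56133059 -0.0083251   0.02147136] [-0.95189624 -0.14351242  0.00297232] 0.004148058638912248
```

View pics/c5.png

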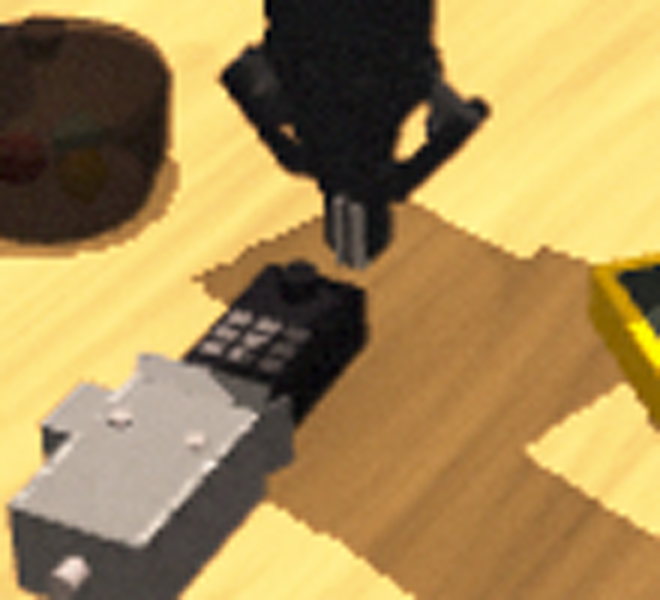

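The closed fingers at (350,240) sit just behind the rear end. I'll advance to contact.

>>> move_arm:
  targets:
    - {"dx": -0.011,"dy": 0.1,"dz": 0,"rx": 0,"ry": 0,"rz": 0}
    - {"dx": -0.011,"dy": 0.1,"dz": 0,"rx": 0,"ry": 0,"rz": 0}
    - {"dx": -0.011,"dy": 0.1,"dz": 0,"rx": 0,"ry": 0,"rz": 0}
    - {"dx": -0.011,"dy": 0.1,"dz": 0,"rx": 0,"ry": 0,"rz": 0}
    - {"dx": -0.011,"dy": 0.1,"dz": 0,"rx": 0,"ry": 0,"rz": 0}
    - {"dx": -0.011,"dy": 0.1,"dz": 0,"rx": 0,"ry": 0,"rz": 0}
    - {"dx": -0.011,"dy": 0.1,"dz": 0,"rx": 0,"ry": 0,"rz": 0}
    - {"dx": -0.011,"dy": 0.1,"dz": 0,"rx": 0,"ry": 0,"rz": 0}
    - {"dx": -0.006,"dy": 0.05,"dz": 0,"rx": 0,"ry": 0,"rz": 0}
    - {"dx": 0,"dy": 0,"dz": 0,"rx": 0,"ry": 0,"rz": 0}

```text
t: 24.2
tcp_pos: [0.5586, 0.0131, 0.0211]
tool_rot: [0.667, 0.745, -0.0, -0.0]
force: [-0.4, -1.1, 0.1]
finger_gap: -0.002
gripper_force: 0.0
```

>>> move_arm:
  targets:
    - {"dx": -0.002,"dy": 0.02,"dz": 0,"rx": 0,"ry": 0,"rz": 0}
    - {"dx": -0.002,"dy": 0.02,"dz": 0,"rx": 0,"ry": 0,"rz": 0}
    - {"dx": -0.002,"dy": 0.02,"dz": 0,"rx": 0,"ry": 0,"rz": 0}
    - {"dx": -0.002,"dy": 0.02,"dz": 0,"rx": 0,"ry": 0,"rz": 0}
    - {"dx": -0.002,"dy": 0.02,"dz": 0,"rx": 0,"ry": 0,"rz": 0}
    - {"dx": -0.002,"dy": 0.02,"dz": 0,"rx": 0,"ry": 0,"rz": 0}
    - {"dx": 0,"dy": 0,"dz": 0,"rx": 0,"ry": 0,"rz": 0}
    - {"dx": 0,"dy": 0,"dz": 0,"rx": 0,"ry": 0,"rz": 0}
    - {"dx": 0,"dy": 0,"dz": 0,"rx": 0,"ry": 0,"rz": 0}
    - {"dx": 0,"dy": 0,"dz": 0,"rx": 0,"ry": 0,"rz": 0}

```text
t: 25.45
tcp_pos: [0.5584, 0.016, 0.0211]
tool_rot: [0.667, 0.745, -0.0, -0.0]
force: [0.4, 0.2, -0.4]
finger_gap: -0.001
gripper_force: 0.0
```

>>> move_arm:
  targets:
    - {"dx": -0.002,"dy": 0.02,"dz": 0,"rx": 0,"ry": 0,"rz": 0}
    - {"dx": -0.002,"dy": 0.02,"dz": 0,"rx": 0,"ry": 0,"rz": 0}
    - {"dx": -0.002,"dy": 0.02,"dz": 0,"rx": 0,"ry": 0,"rz": 0}
    - {"dx": -0.002,"dy": 0.02,"dz": 0,"rx": 0,"ry": 0,"rz": 0}
    - {"dx": -0.002,"dy": 0.02,"dz": 0,"rx": 0,"ry": 0,"rz": 0}
    - {"dx": -0.002,"dy": 0.02,"dz": 0,"rx": 0,"ry": 0,"rz": 0}
    - {"dx": -0.002,"dy": 0.02,"dz": 0,"rx": 0,"ry": 0,"rz": 0}
    - {"dx": -0.002,"dy": 0.02,"dz": 0,"rx": 0,"ry": 0,"rz": 0}
    - {"dx": 0,"dy": 0,"dz": 0,"rx": 0,"ry": 0,"rz": 0}
    - {"dx": 0,"dy": 0,"dz": 0,"rx": 0,"ry": 0,"rz": 0}

```text
t: 26.7
tcp_pos: [0.5582, 0.0191, 0.0211]
tool_rot: [0.667, 0.745, -0.0, 0.001]
force: [-0.4, -4.5, -0.8]
finger_gap: -0.003
gripper_force: 2.5
```

>>> move_arm:
  targets:
    - {"dx": -0.001,"dy": 0.01,"dz": 0,"rx": 0,"ry": 0,"rz": 0}
    - {"dx": -0.001,"dy": 0.01,"dz": 0,"rx": 0,"ry": 0,"rz": 0}
    - {"dx": -0.001,"dy": 0.01,"dz": 0,"rx": 0,"ry": 0,"rz": 0}
    - {"dx": -0.001,"dy": 0.01,"dz": 0,"rx": 0,"ry": 0,"rz": 0}
    - {"dx": -0.001,"dy": 0.01,"dz": 0,"rx": 0,"ry": 0,"rz": 0}
    - {"dx": 0,"dy": 0,"dz": 0,"rx": 0,"ry": 0,"rz": 0}
    - {"dx": 0,"dy": 0,"dz": 0,"rx": 0,"ry": 0,"rz": 0}
    - {"dx": 0,"dy": 0,"dz": 0,"rx": 0,"ry": 0,"rz": 0}
    - {"dx": 0,"dy": 0,"dz": 0,"rx": 0,"ry": 0,"rz": 0}
    - {"dx": 0,"dy": 0,"dz": 0,"rx": 0,"ry": 0,"rz": 0}

```text
t: 27.95
tcp_pos: [0.5584, 0.0192, 0.0211]
tool_rot: [0.666, 0.746, -0.001, 0.001]
force: [-0.9, -9.6, -1.4]
finger_gap: -0.002
gripper_force: 4.6
```

>>> move_arm:
  targets:
    - {"dx": 0.002,"dy": -0.02,"dz": 0,"rx": 0,"ry": 0,"rz": 0}
    - {"dx": 0.002,"dy": -0.02,"dz": 0,"rx": 0,"ry": 0,"rz": 0}
    - {"dx": 0.002,"dy": -0.02,"dz": 0,"rx": 0,"ry": 0,"rz": 0}
    - {"dx": 0.002,"dy": -0.02,"dz": 0,"rx": 0,"ry": 0,"rz": 0}
    - {"dx": 0.002,"dy": -0.02,"dz": 0,"rx": 0,"ry": 0,"rz": 0}
    - {"dx": 0,"dy": 0,"dz": 0,"rx": 0,"ry": 0,"rz": 0}
    - {"dx": 0,"dy": 0,"dz": 0,"rx": 0,"ry": 0,"rz": 0}
    - {"dx": 0,"dy": 0,"dz": 0,"rx": 0,"ry": 0,"rz": 0}
    - {"dx": 0,"dy": 0,"dz": 0,"rx": 0,"ry": 0,"rz": 0}
    - {"dx": 0,"dy": 0,"dz": 0,"rx": 0,"ry": 0,"rz": 0}

```text
t: 29.2
tcp_pos: [0.5579, 0.019, 0.021]
tool_rot: [0.667, 0.745, -0.0, -0.0]
force: [0.6, -0.2, -0.3]
finger_gap: 0.003
gripper_force: 0.1
```

>>> move_arm:
  targets:
    - {"dx": 0.005,"dy": -0.05,"dz": 0,"rx": 0,"ry": 0,"rz": 0}
    - {"dx": 0.02,"dy": -0.2,"dz": 0,"rx": 0,"ry": 0,"rz": 0}
    - {"dx": 0.05,"dy": -0.5,"dz": 0,"rx": 0,"ry": 0,"rz": 0}
    - {"dx": 0.05,"dy": -0.5,"dz": 0.5,"rx": 0,"ry": 0,"rz": 0}
    - {"dx": 0,"dy": -0.5,"dz": 1,"rx": 0,"ry": 0,"rz": 0}
    - {"dx": 0,"dy": -0.5,"dz": 1,"rx": 0,"ry": 0,"rz": 0}
    - {"dx": 0,"dy": -0.5,"dz": 0.8,"rx": 0,"ry": 0,"rz": 0}
    - {"dx": 0,"dy": 0,"dz": 0,"rx": 0,"ry": 0,"rz": 0}
    - {"dx": 0,"dy": 0,"dz": 0,"rx": 0,"ry": 0,"rz": 0}
    - {"dx": 0,"dy": 0,"dz": 0,"rx": 0,"ry": 0,"rz": 0}

```text
t: 30.45
tcp_pos: [0.5604, -0.0495, 0.1027]
tool_rot: [0.667, 0.745, -0.0, -0.001]
force: [-0.3, 0.8, 0.1]
finger_gap: 0.003
gripper_force: 0.0
```

Run:
```python
from h import *
b=save('side','side6');a=cv2.imread('pics/side5.png')[:,:,::-1]
# shift of keys region vs first release (sub-pixel)
g=lambda i:cv2.cvtColor(np.ascontiguousarray(i[228:246,240:262]),cv2.COLOR_RGB2GRAY).astype(np.float32)
print(cv2.phaseCorrelate(g(a),g(b)),cv2.phaseCorrelate(g(a),g(np.roll(a,1,1))))
cv2.imwrite('pics/c6.png',cv2.resize(np.hstack([a[195:270,205:285],b[195:270,205:285]]),None,fx=5,fy=5,interpolation=cv2.INTER_CUBIC)[:,:,::-1])
```

```text
((0.5015173796581944, 0.0843554874289687), 0.9364534495053468) ((0.5629474372853789, 0.0413497949395385), 1.0196130971113841)
```

View pics/c6.png

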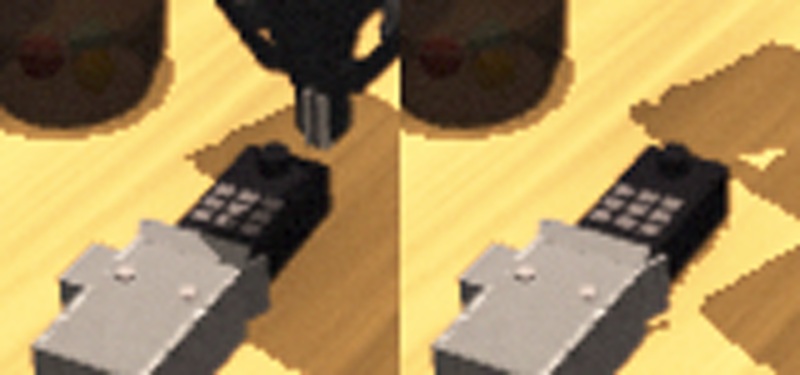

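The unit looks the same in the frames before and after the press: knob at (275,155) against (275,158), so it did not spring back. Handing in.

```bash
python3 -c "
from station import order;print(order.sign_off())"
```

```text
the job is handed in; nothing more can be done
None
```

The black head unit is in the dock against the hidden stop: it didn't move under about 10 N of push, in the grip and again on its rear end after I let go. The arm is clear, nothing else was touched, and the job is handed in at about 30.5 s.

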